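# Slide a plate home under the bridge of a drill jig

## Robot

A 6-joint arm with a two-finger parallel gripper is mounted at the origin on a cart in front of the work surface, level with it; the furniture and walls round the work are solid. World frame = base frame: x ahead of the robot, y to its left, z up, the work surface at z = 0. Lengths are in m, angles in rad, forces in N, time in s.
With the tool pointing down it reaches from about 0.225 to 0.875 m from the base axis. Payload 3.4 kg.
Tool frame: the origin (TCP) lies at the very end of the fingers, on their centre line; the grasp point (between the pads) lies 19 mm behind it; x points along the fingers, z is the direction in which the jaws open and shut, and the axes are right-handed (so a half turn about x gives the same grasp; the last joint's range is limited). The gripper opens to 85 mm and grips with 20 to 120 N. Pads are 22 mm wide; open, the fingers measure 114 mm over their backs; the gripper's body (76 mm by 85 mm) begins 54 mm behind the grasp point. The pads swing forward as they close: fully open they stand 13 mm farther back than shut.
Start: joints at [-1.284, 0.276, 1.505, -0, 1.361, -0.121], TCP at [0.228, -0.528, 0.231] pointing down, gripper open.
Joint ranges: [-2.89, 2.89], [-0.75, 2.08], [0.22, 2.7], [-1.18, 4.32], [0.11, 2.71], [-2.7, 2.7]. Speed limits (rad/s): [2.57, 2.57, 3.14, 3.14, 3.14, 3.14].

## Interface

Orientations are given as a unit quaternion [w, x, y, z].
In Python, from rig import manip, viewer, finder gives the robot as it stands.
- The arm moves only by the tool move_arm, never from a script. Its argument "rows" is a list of rows, each a list of 3 entries, a list of its own where there are three numbers: the shift along the tool's x, y, z in mm, then the turn about the tool's x in rad, then the finger opening in mm, from 0 to 85.4. A call has 1 to 8 rows; each row is the pose to reach, as a shift and turn from the pose measured when the call began, along the tool's axes at that moment; what a row does not reach only later rows make up. A row lasts 1/12 s, in which the tool goes at most 41.7 mm and 7.16 degrees, less where a joint would pass 70% of its speed; a pose out of reach is approached as far as the arm can. A call with a gripper value outside its range is refused whole. The fingers move at their own pace and stop on an object; "force" is the grip in N (left out, the last holds). Time passes only in rows, so rows that repeat a pose let the fingers close. It gives the time, the measured TCP pose, the force and the opening at its end, in the units of the state.
- manip.get_state(): the state, without advancing time (a new reading comes with each control period).
- viewer.get_image(name): name is "scene" or "top"; returns the picture (384x512x3 uint8, red, green, blue); there is no depth.
- viewer.get_calibration(name): a dict with "mtx" (3x3 intrinsics, pixels), "R" (3x3) and "t" (3): a world point X has camera coordinates R X + t. Camera axes: x right, y down, z forward; pixel columns grow to the right and rows downward; lengths in m; the calibration is good to about 2 mm. A picture is of the moment at which its call begins. get_calibration takes no time and is no camera call.
- manip.sign_off(): hands the job in, once; it reports no verdict.
Trained networks look in the newest picture that a camera, given by its name, has taken for a name from the list of things; names that differ only in an ending like _2 or _b are one class to them, and where a whole thing is asked for, a point or a joint stands for the part that bears it (a point fixed in the world has none). Each returns a list of dicts, best first, with "score" (0 to 1); they miss things now and then, are a little off and sometimes report something else, mostly with a low value. They report only what shows in the picture. A call takes as long as a camera call. They do not tell look-alikes from the thing itself.
- finder.look_for(target, camera): "centre" ([column, row] in pixels, amid what is visible of it).
- finder.trace(target, camera): "mask" (384x512 bool, what is visible of it) and "centre" ([column, row] in pixels, amid what is visible of it).
The state is a dict: "clock": time; "qpos": joint angles; "qd": joint speeds; "effort": joint torques, N m; "position": TCP position; "ee_rot": TCP orientation; "contact_force": force on the tool from outside, world axes, zero at the start; "moment": the same for the moment, N m; "width": finger opening in m.
Only numpy, scipy, OpenCV 4.12 (cv2) and the standard library are available. Lean on these libraries where they do the work, as an engineer would, in place of code of your own. Each camera call takes 0.05 s, during which the arm holds its last target.

## Task

Load the drill jig: with your fingertips, gently push the loose aluminium plate along the table, lengthwise in under the jig's low bridge, until its leading end lies square against the stop behind the bridge. Keep the plate flat on the table: do not grip, lift or tip it, and leave the other things where they are. Then take the hand away.

Things in the scene. Friction and masses are not known exactly. Their poses are not given: they have to be found in the camera images.
- plate: The work: a flat, pale bare-aluminium plate lying loose on the table, 70 mm long (its x), 55 mm wide (its y), 10 mm thick, with four screw holes in its corners (nothing can enter them). It weighs 0.08 to 0.17 kg and slides with a friction of 0.5 to 0.7. Origin: centre of its underside; z up. Either end may lead. On its near and right side a fixed white cable, 13 mm high, lies in an arc on the table, 30 mm or more away; the fingers fit between.
- jig: The steel drill jig, fixed to the table. A low bridge, 24 mm deep (x) and 106 mm wide (y), underside 13 mm and top 25 mm above the table (drill bush on top up to 34 mm), spans a channel 62 mm wide along the jig's x between two rails, 13 mm high, x = -12 to +30 mm. Origin: on the table under the middle of the bridge. +x is the way the plate goes in; z up.
- jig_mouth (a point): Middle of the channel's open mouth, on the table, 31 mm before the bridge's middle (jig x = -31 mm). Two flared wings, 11 mm high, narrow the mouth from about 80 mm here to 61 mm just before the rails.
- jig_stop (a point): Middle of the face of the flat stop across the channel's far end, jig x = +18 mm, 6.5 mm above the table. With the plate home its centre is 35 mm before this face (jig x = -17 mm) and 40 mm of its length stands out in front of the bridge, where it is pushed.
- spool: Bystander: rust thread spool standing upright, 48 mm across, 56 mm high, loose; origin at the centre of its underside. Not part of the job.
- green_tape: Bystander: roll of green tape lying flat, 69 mm across, 21 mm high, loose; origin at the centre of its underside. Not part of the job.
- tape_measure: Bystander: yellow and black tape measure, 64 x 67 x 34 mm, loose; origin at the centre of its underside. Not part of the job.
- squeegee: Bystander: flat blue squeegee, 73 x 100 x 10 mm, loose; origin at the centre of its underside. Not part of the job.
- hex_key: Bystander: small hex key lying flat, 33 x 83 x 5 mm, loose; origin at the centre of its underside. Not part of the job.
Mind the look-alikes: they are no part of the job. There is more than one size of the plate; the one meant has the size given above.

How it is judged:
By the outcome, as a careful person would: the job done as asked, in the order asked, and still so for the second after the job is handed in, with the robot touching nothing.
It also fails if it takes over 48 s, if anything falls off the work surface, if the arm or the gripper's body presses on something with over 40 N, if the wrist force passes 120 N, or if a joint passes its speed limit or range.

## Working session

There is one attempt and no reset: what is moved stays moved. The work goes in short steps, Python scripts to look and compute and a tool call to move; the robot and the scene stay as the last step left them, time stands still between calls to the robot, and variables do not carry over. Pictures are saved under pics/ and viewed, and the job is handed in when it is done.

Besides the shell and the picture viewer there is one more tool, called as a command line: name --argument value ..., lists and objects as JSON in quotes. move_arm: Moves the arm, as the interface text tells. Its arguments: {"type":"object","properties":{"rows":{"type":"array"},"force":{"type":"number"}},"required":["rows"]}

```bash
mkdir -p pics; ls
python3 - <<'E'
from rig import manip, viewer, finder
import cv2,numpy as np
print(manip.get_state())
for n in ("scene","top"):
    im=viewer.get_image(n); cv2.imwrite(f"pics/{n}0.png",cv2.resize(im[:,:,::-1],(768,576),interpolation=cv2.INTER_CUBIC))
    c=viewer.get_calibration(n); print(n,c)
    for t in ("plate","jig","jig_mouth","jig_stop"):
        try: print(t,[(np.round(d["centre"],1).tolist(),round(d["score"],2)) for d in finder.look_for(t,n)])
        except Exception as e: print(t,e)
E
```

```text
pics
{'clock': 0.0, 'qpos': array([-1.28399986e+00,  2.76592428e-01,  1.50619779e+00, -3.01659874e-05,
        1.36069093e+00, -1.20944860e-01]), 'qd': array([ 0.00159967, -0.00045373, -0.00046269,  0.00054317, -0.00318607,
       -0.00091247]), 'effort': array([ 1.37004445e-03, -4.16758347e+01, -2.45805466e+01,  1.56638480e-04,
        1.10802168e-02,  1.07920721e-05]), 'position': array([ 0.22786336, -0.52731375,  0.23041542]), 'ee_rot': array([ 0.59036042,  0.38883585,  0.59139311, -0.38798898]), 'contact_force': array([ 0.03000231, -0.33415212,  0.32548885]), 'moment': array([ 0.06297194, -0.01650918, -0.02043395]), 'width': 0.0852121954849954}
scene {'mtx': array([[354.60831986,   0.        , 258.85355292],
       [  0.        , 354.60831986, 186.85742845],
       [  0.        ,   0.        ,   1.        ]]), 'R': array([[-0.86082339, -0.50888208,  0.00470383],
       [-0.25447755,  0.42243224, -0.86993803],
       [ 0.44070882, -0.75006002, -0.49313862]]), 't': array([0.62633107, 0.1186694 , 0.73121518])}
plate [([303.9, 243.6], 0.92)]
jig [([261.7, 226.2], 0.69)]
jig_mouth [([260.7, 229.9], 0.96)]
jig_stop []
top {'mtx': array([[463.38274415,   0.        , 260.06525667],
       [  0.        , 463.38274415, 188.53024911],
       [  0.        ,   0.        ,   1.        ]]), 'R': array([[-0.02149356, -0.99949715, -0.02331249],
       [-0.98806185,  0.02479409, -0.15204943],
       [ 0.15255098,  0.01976609, -0.98809792]]), 't': array([0.19910852, 0.5839768 , 1.02992985])}
plate [([222.7, 248.2], 0.89), ([164.3, 269.1], 0.89), ([285.6, 105.3], 0.71)]
jig [([224.5, 205.4], 0.6)]
jig_mouth [([221.8, 202.6], 0.73)]
jig_stop [([221.0, 205.9], 0.72)]
```

View pics/top0.png

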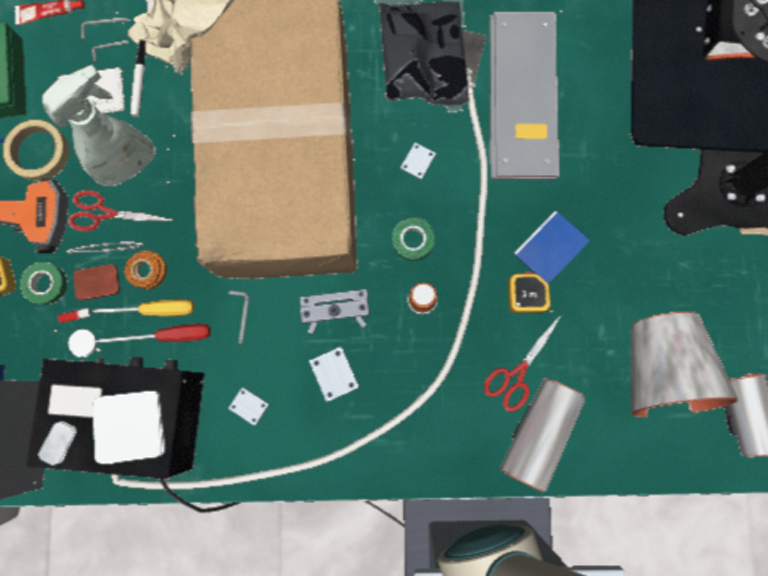

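View pics/scene0.png

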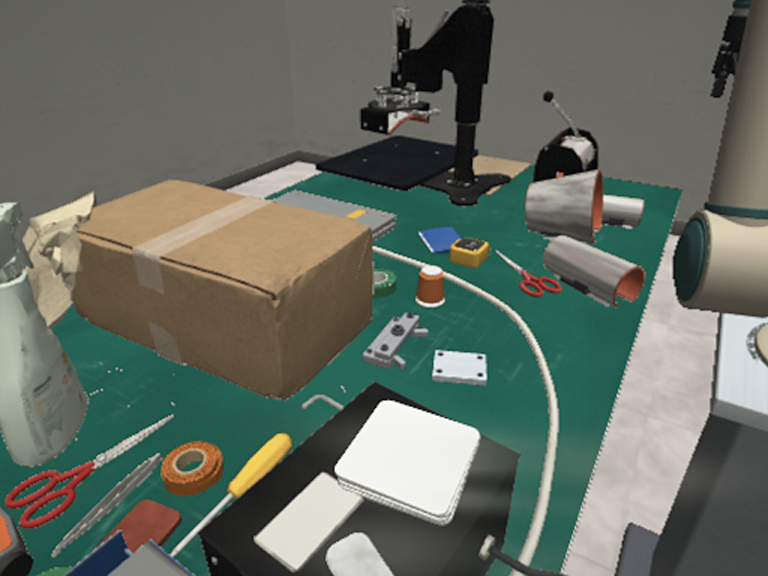

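The top view shows the target plate at (222,248) px, the larger one. The jig is at (222,204) with its wings towards the robot. A smaller look-alike is at (164,269). I'll measure the poses precisely next.

```bash
cat > h.py <<'E'
from rig import manip, viewer, finder
import cv2,numpy as np
def ray(px,z,n="top"):
    c=viewer.get_calibration(n);px=np.atleast_2d(np.asarray(px,float))
    d=np.c_[px,np.ones(len(px))]@np.linalg.inv(c["mtx"]).T@c["R"]
    o=-c["R"].T@c["t"]; return (o+d*((z-o[2])/d[:,2])[:,None])[:,:2]
def proj(X,n="top"):
    c=viewer.get_calibration(n);p=(np.atleast_2d(X)@c["R"].T+c["t"])@c["mtx"].T
    return p[:,:2]/p[:,2:]
def rect(mask,z,n="top"):
    cs,_=cv2.findContours(mask.astype(np.uint8),cv2.RETR_EXTERNAL,cv2.CHAIN_APPROX_NONE)
    k=max(cs,key=cv2.contourArea)[:,0]
    w=ray(k,z,n)*1000
    return cv2.minAreaRect(w.astype(np.float32)),w
def crop(im,x0,y0,x1,y1,f,name):
    cv2.imwrite(name,cv2.resize(im[y0:y1,x0:x1,::-1],None,fx=f,fy=f,interpolation=cv2.INTER_CUBIC))
E
python3 - <<'E'
from h import *
im=viewer.get_image("top"); crop(im,170,180,290,290,6,"pics/c1.png")
for t,z in (("plate",.01),("jig",.02),):
  for d in finder.trace(t,"top"): print(t,d["score"],d["centre"],rect(d["mask"],z)[0],d["mask"].sum())
for n in ("hex_key","spool","green_tape"):
  for d in finder.look_for(n,"top"): print(n,d["score"],d["centre"],ray(d["centre"],.01))
im=viewer.get_image("scene"); crop(im,230,195,340,270,7,"pics/c2.png")
for t,z in (("plate",.01),):
  for d in finder.trace(t,"scene"): print(t,d["score"],d["centre"],rect(d["mask"],z,"scene")[0],d["mask"].sum())
E
```

```text
plate 0.87 [219.6, 249.4] ((451.6841125488281, 278.2284240722656), (71.83108520507812, 57.92787551879883), 24.121192932128906) 727
plate 0.85 [165.4, 267.3] ((404.95477294921875, 413.1144714355469), (50.243019104003906, 41.4558219909668), 55.94662857055664) 368
plate 0.48 [281.3, 196.0] ((570.0069580078125, 135.37574768066406), (45.46883773803711, 43.481143951416016), 88.61651611328125) 296
jig 0.63 [224.7, 206.7] ((550.3856201171875, 274.3516845703125), (58.08626937866211, 106.92539978027344), 5.369345664978027) 829
jig 0.28 [351.0, 195.9] ((572.9874877929688, -32.53238296508789), (63.90736770629883, 64.55284118652344), 88.61961364746094) 688
spool 0.77 [281.6, 196.9] [[0.57259002 0.13504824]]
green_tape 0.8 [275.4, 152.9] [[0.68087326 0.14702494]]
plate 0.72 [304.9, 244.1] ((450.5400695800781, 281.3490295410156), (67.88606262207031, 67.66019439697266), 23.072364807128906) 692
```

View pics/c1.png

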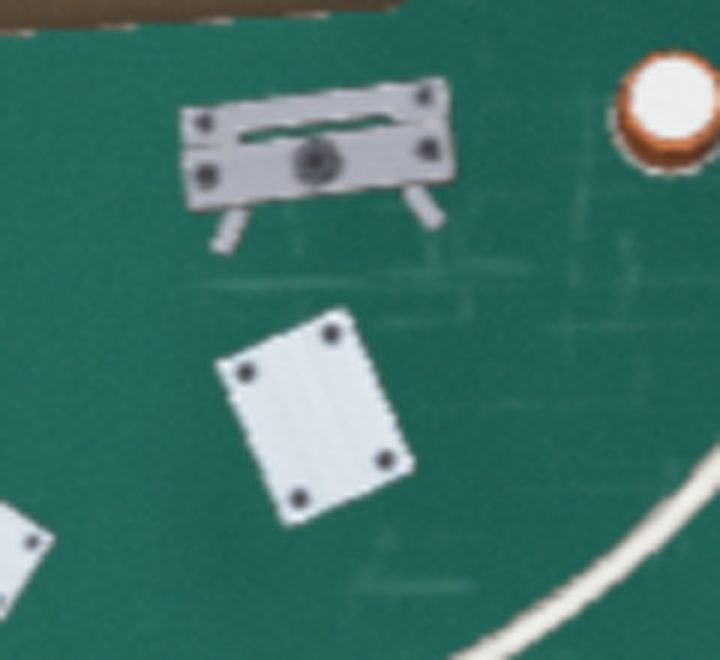

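View pics/c2.png

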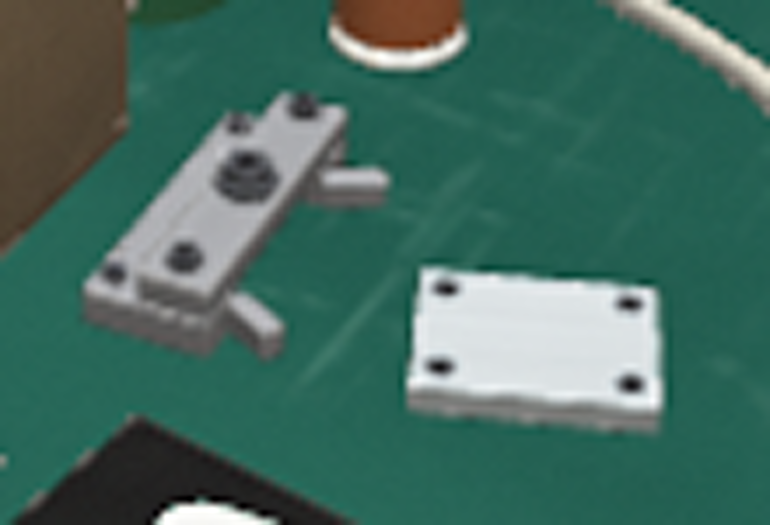

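```bash
cat > fit.py <<'E'
from h import *
from scipy.optimize import least_squares
def fit(P,T,x0,cams):
    def r(x):
        c,s=np.cos(x[2]),np.sin(x[2]);R=np.array([[c,-s],[s,c]])
        o=[]
        for n in cams:
            for k,(p) in T[n]:
                m=np.array(P[k])/1000; X=np.r_[R@m[:2]+x[:2],m[2]]
                o.append(proj(X,n)[0]-p)
        return np.concatenate(o)
    s=least_squares(r,x0,loss="soft_l1");return s.x, r(s.x)
E
python3 - <<'E'
from fit import *
A=lambda x,y:np.array([(x+.5)/6-.5+170,(y+.5)/6-.5+180])
B=lambda x,y:np.array([(x+.5)/7-.5+230,(y+.5)/7-.5+195])
# plate: corner keys FL=(+x,+y) etc
P=dict(FL=(35,27.5,10),FR=(35,-27.5,10),NR=(-35,-27.5,10),NL=(-35,27.5,10))
T=dict(top=[("FL",A(217,362)),("FR",A(345,307)),("NR",A(414,468)),("NL",A(288,526))],
 scene=[("FR",B(422,268)),("NR",B(657,289)),("NL",B(661,410)),("FL",B(408,402))])
J=dict(NL=(-12,53,25),NR=(-12,-53,25),FL=(30,53,13),FR=(30,-53,13),b=(0,0,34))
K=dict(top=[("NL",A(190,212)),("NR",A(457,180)),("FL",A(181,108)),("FR",A(446,78)),("b",A(316,160))],
 scene=[("NL",B(208,303)),("NR",B(345,110)),("FL",B(85,285)),("b",B(247,165))])
for nm,p,t,x0 in (("plate",P,T,[.45,.28,.4]),("jig",J,K,[.55,.275,.1])):
  for cams in (["top"],["scene"],["top","scene"]):
    x,r=fit(p,t,x0,cams);print(nm,cams,np.round(x[:2]*1000,1),np.degrees(x[2]).round(1),np.round(r,1))
E
```

```text
plate ['top'] [452.4 278.7] 22.8 [ 0.   0.1 -0.1 -0.3  0.2  0.1 -0.2  0.1]
plate ['scene'] [451.4 279.7] 23.4 [-0.3  0.5 -0.1  0.2  0.2  0.2  0.2 -1.7]
plate ['top', 'scene'] [452.  278.9] 22.9 [-0.1  0.3 -0.2 -0.1  0.2  0.3 -0.2  0.3 -0.3  0.2 -0.1  0.  -0.  -0.1
  0.1 -2.1]
jig ['top'] [550. 275.] 5.4 [-0.3 -0.3 -0.1 -0.2  0.3  0.2  0.  -0.   0.1  0.3]
jig ['scene'] [549.9 276.2] 6.1 [ 0.3 -1.   0.3  0.1 -0.7  1.  -0.  -0.1]
jig ['top', 'scene'] [550.  275.2] 5.6 [-0.4 -0.2 -0.3 -0.3  0.2  0.3 -0.1 -0.1  0.   0.3  0.3 -1.3  0.7 -0.1
 -0.7  0.6  0.1 -0.4]
```

```bash
cat >> h.py <<'E'
from scipy.spatial.transform import Rotation as Ro
JX,JY,JYAW=550.0,275.2,np.radians(5.5)
def tool():
    s=manip.get_state();q=s["ee_rot"];return s,s["position"]*1000,Ro.from_quat(np.r_[q[1:],q[0]]).as_matrix()
def jig2w(p): 
    c,sn=np.cos(JYAW),np.sin(JYAW);return np.array([JX+c*p[0]-sn*p[1],JY+sn*p[0]+c*p[1]])
def w2jig(p):
    c,sn=np.cos(JYAW),np.sin(JYAW);d=np.array(p[:2])-[JX,JY];return np.array([c*d[0]+sn*d[1],-sn*d[0]+c*d[1]])
def goal(jp,z,zyaw=None):
    "shift in tool mm to jig pos jp, z mm; zyaw: wanted yaw (deg, jig frame) of tool z axis"
    s,p,R=tool(); w=np.r_[jig2w(jp),z]; sh=R.T@(w-p)
    yz=np.degrees(np.arctan2(R[1,2],R[0,2])-JYAW)
    print("clock",s["clock"],"tcp jig",w2jig(p).round(1),"z",p[2].round(1),"zyaw",yz.round(2),"F",s["contact_force"].round(1),"w",s["width"]*1000,"xdown",R[:,0].round(3),"q6",s["qpos"][5].round(2))
    print("shift",sh.round(1))
    if zyaw is not None:
        # turn about tool x (down): world yaw decreases with +turn
        for k in(0,180):
            d=(zyaw+k-yz+180)%360-180;print("turn about x for",zyaw+k,np.radians(-d).round(4))
E
python3 - <<'E'
from h import *
goal((-97,62),100,0)
E
```

```text
clock 0.9 tcp jig [-397.5 -768.5] z 231.4 zyaw -72.14 F [-0.9  0.5 -0.5] w 85.56203687828534 xdown [ 0. -0. -1.] q6 -0.12
shift [ 131.2  540.7 -698.4]
turn about x for 0 -1.259
turn about x for 180 1.8825
```

move_arm --rows '[[[0,40,-52],0,25],[[0,80,-104],0,25],[[0,120,-156],0,25],[[0,160,-207],0,25],[[0,180,-233],0,25],[[0,200,-258],0,25],[[0,200,-258],0,25],[[0,200,-258],0,25]]' --force 20

```text
clock: 1.57
position: [0.3092, -0.209, 0.2315]
ee_rot: [0.591, 0.389, 0.591, -0.388]
contact_force: [0.6, -0.1, -0.1]
width: 0.0251
```

move_arm --rows '[[[0,200,-258],0,25],[[0,200,-258],0,25],[[0,200,-258],0,25],[[0,200,-258],0,25],[[0,200,-258],0,25],[[0,200,-258],0,25],[[0,200,-258],0,25],[[0,200,-258],0,25]]'

```text
clock: 2.23
position: [0.3906, 0.1098, 0.2321]
ee_rot: [0.592, 0.389, 0.591, -0.387]
contact_force: [0.6, -0.0, 0.4]
width: 0.025
```

```bash
python3 -c "
from h import *
goal((-97,62),100,0)"
```

```text
clock 2.2333 tcp jig [-174.5 -149.4] z 232.1 zyaw -72.08 F [ 0.6 -0.   0.4] w 24.966077655207112 xdown [ 0.002  0.001 -1.   ] q6 1.26
shift [ 132.4  138.5 -177.3]
turn about x for 0 -1.2581
turn about x for 180 1.8835
```

move_arm --rows '[[[0,140,-182],-0.9,25],[[0,140,-182],-0.9,25],[[0,140,-182],-0.9,25],[[0,140,-182],-0.9,25],[[0,140,-182],-0.9,25],[[0,140,-182],-0.9,25],[[0,140,-182],-0.9,25],[[0,140,-182],-0.9,25]]'

```text
clock: 2.9
position: [0.4469, 0.3343, 0.2318]
ee_rot: [0.702, 0.09, 0.701, -0.09]
contact_force: [0.2, 0.0, 0.1]
width: 0.0251
```

```bash
python3 -c "
from h import *
goal((-95,70),40,0)"
```

```text
clock 2.9 tcp jig [-97.   68.7] z 231.8 zyaw -20.1 F [0.2 0.  0.1] w 25.117040053755705 xdown [ 0.002  0.001 -1.   ] q6 0.77
shift [191.8   1.7   1.1]
turn about x for 0 -0.3508
turn about x for 180 2.7908
```

move_arm --rows '[[[40,2,1],-0.1,25],[[80,2,1],-0.2,25],[[120,2,1],-0.35,25],[[160,2,1],-0.35,25],[[192,2,1],-0.35,25],[[192,2,1],-0.35,25],[[192,2,1],-0.35,25]]'

```text
clock: 3.48
position: [0.4477, 0.3356, 0.0387]
ee_rot: [0.706, -0.034, 0.707, 0.033]
contact_force: [0.2, 1.0, 0.3]
width: 0.025
```

```bash
python3 -c "
from h import *
goal((-95,70),3,0)
crop(viewer.get_image('top'),150,170,290,280,5,'pics/c3.png')
crop(viewer.get_image('scene'),200,130,360,290,4,'pics/c4.png')"
```

```text
clock 3.4833 tcp jig [-96.   69.9] z 38.7 zyaw -0.05 F [0.2 1.  0.3] w 25.019155302279568 xdown [-0.002 -0.001 -1.   ] q6 0.42
shift [35.7  0.1  1.1]
turn about x for 0 -0.0009
turn about x for 180 3.1407
```

View pics/c3.png

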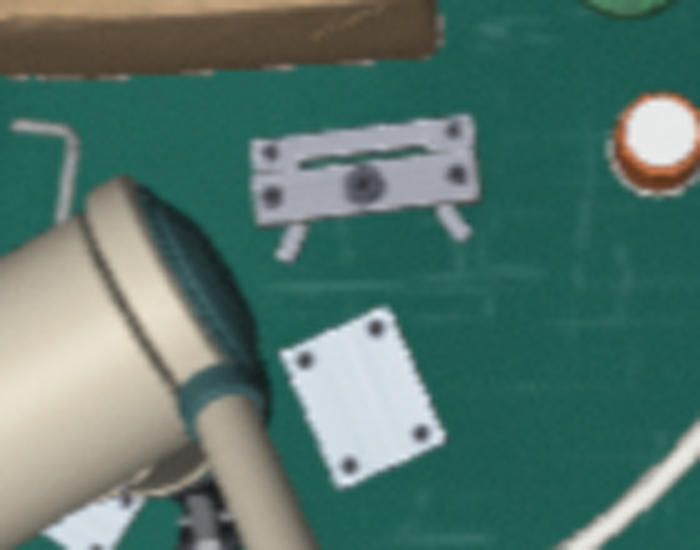

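View pics/c4.png

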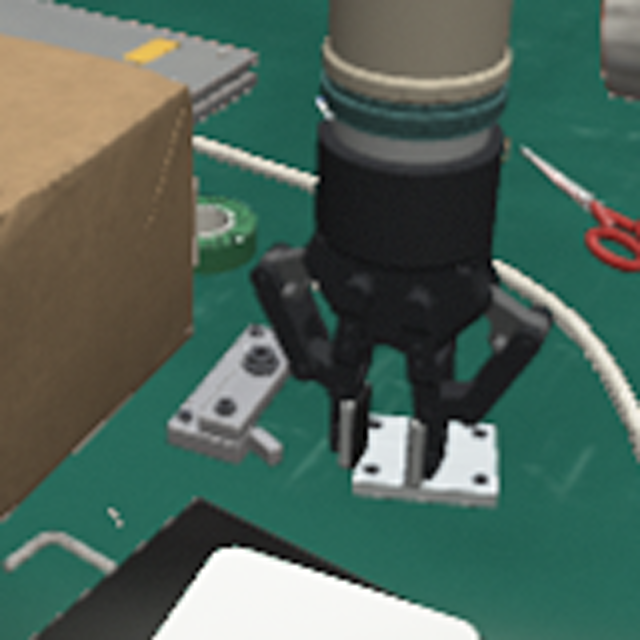

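The hand hangs left of the plate, fingers lined up along the jig axis, and the plate is untouched. Next I descend, feeling for the table.

move_arm --rows '[[[15,0,1],0,25],[[28,0,1],0,25],[[33,0,1],0,25],[[34,0,1],0,25],[[34,0,1],0,25]]'

```text
clock: 4.0
position: [0.4524, 0.3378, 0.0092]
ee_rot: [0.709, -0.032, 0.704, 0.035]
contact_force: [1.2, 0.2, 0.2]
width: 0.0254
```

```bash
python3 -c "
from h import *
goal((-95,70),3,0)
crop(viewer.get_image('scene'),220,170,340,260,6,'pics/c5.png')"
```

```text
clock 4.0 tcp jig [-91.2  71.7] z 9.2 zyaw -0.05 F [1.2 0.2 0.2] w 25.37542418185779 xdown [ 0.007  0.004 -1.   ] q6 0.42
shift [ 6.2 -1.7 -3.9]
turn about x for 0 -0.0009
turn about x for 180 3.1407
```

View pics/c5.png

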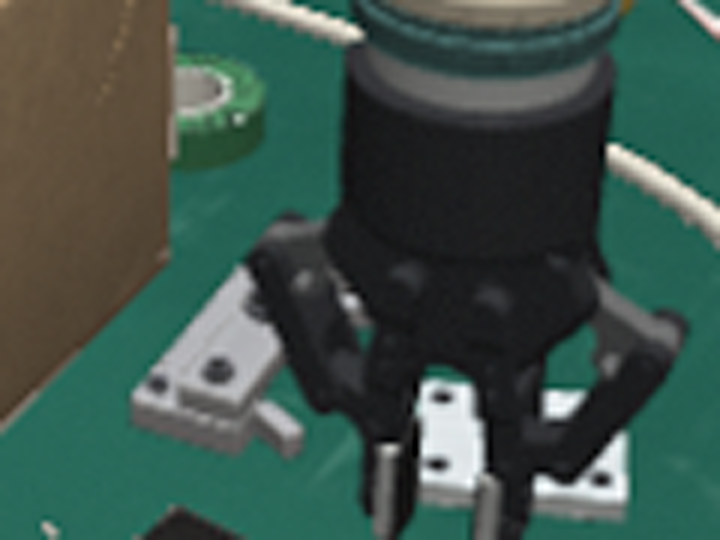

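```bash
python3 -c "
from h import *
goal((-95,70),3,0)"
```

```text
clock 4.05 tcp jig [-91.1  71.7] z 9.2 zyaw -0.05 F [-0.8  0.4 -0.3] w 25.10967516808006 xdown [ 0.007  0.004 -1.   ] q6 0.42
shift [ 6.2 -1.7 -4. ]
turn about x for 0 -0.0009
turn about x for 180 3.1407
```

```bash
python3 -c "
from h import *
s=manip.get_state();print(s['qpos'].round(3),s['qd'].round(3),s['effort'].round(1),s['moment'].round(2))"
```

```text
[ 0.518  0.467  1.832 -0.     0.834  0.423] [-0.002 -0.     0.003 -0.001 -0.002 -0.001] [ -0.  -44.8 -16.8  -0.   -0.    0. ] [-0.05  0.04  0.04]
```

move_arm --rows '[[[3,0,-3],0,25],[[3,0,-3],0,25]]'

```text
clock: 4.22
position: [0.4493, 0.3377, 0.0069]
ee_rot: [0.709, -0.032, 0.703, 0.035]
contact_force: [-0.9, -0.7, -0.2]
width: 0.0251
```

```bash
python3 -c "
from h import *
goal((-95,70),3,0)
s=manip.get_state();print(s['qpos'].round(3),s['qd'].round(3),s['effort'].round(1),s['moment'].round(2))"
```

```text
clock 4.2167 tcp jig [-94.2  71.9] z 6.9 zyaw -0.04 F [-0.9 -0.7 -0.2] w 25.07305409624692 xdown [ 0.008  0.004 -1.   ] q6 0.43
shift [ 3.9 -1.9 -0.8]
turn about x for 0 -0.0007
turn about x for 180 3.1408
[ 0.521  0.467  1.841 -0.     0.824  0.426] [-0.001  0.006  0.002 -0.003  0.003 -0.003] [ -0.1 -45.2 -17.3  -0.   -0.2   0. ] [ 0.02 -0.01 -0.02]
```

move_arm --rows '[[[4,0,0],0,25],[[4,0,0],0,25],[[4,0,0],0,25]]'

```text
clock: 4.47
position: [0.4492, 0.3376, 0.0027]
ee_rot: [0.709, -0.032, 0.704, 0.035]
contact_force: [0.1, -0.5, -0.5]
width: 0.0247
```

```bash
python3 -c "
from h import *
goal((-95,70),2,0)
s=manip.get_state();print(s['qpos'].round(3),s['moment'].round(2))
crop(viewer.get_image('scene'),250,210,350,280,7,'pics/c6.png')"
```

```text
clock 4.4667 tcp jig [-94.4  71.8] z 2.7 zyaw -0.04 F [ 0.1 -0.5 -0.5] w 24.657791924278428 xdown [ 0.008  0.004 -1.   ] q6 0.43
shift [ 0.7 -1.8 -0.6]
turn about x for 0 -0.0008
turn about x for 180 3.1408
[ 0.521  0.472  1.845 -0.     0.815  0.426] [-0.03  0.    0.01]
```

View pics/c6.png

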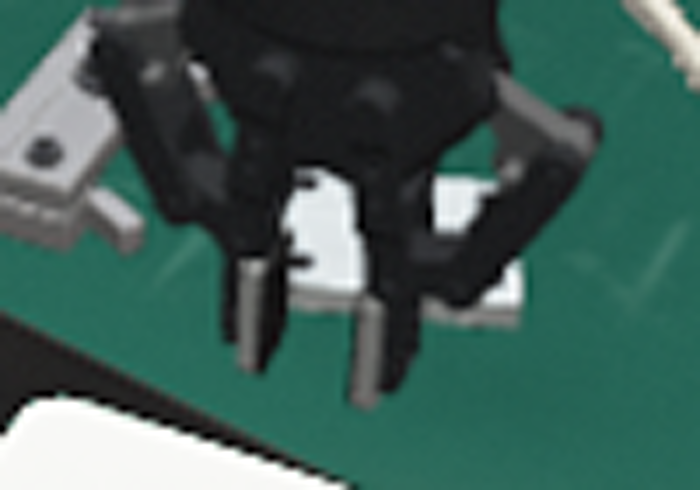

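move_arm --rows '[[[0.5,-4,0],0,25],[[0.5,-8,0],0,25],[[0.5,-11,0],0,25],[[0.5,-14,0],0,25],[[0.5,-17,0],0,25],[[0.5,-20,0],0,25],[[0.5,-22,0],0,25],[[0.5,-22,0],0,25]]'

```text
clock: 5.18
position: [0.4514, 0.3153, 0.0022]
ee_rot: [0.709, -0.032, 0.704, 0.035]
contact_force: [0.2, 0.8, 0.1]
width: 0.0254
```

```bash
python3 -c "
from h import *
goal((-95,38.5),2,0)
im=viewer.get_image('top');crop(im,170,180,290,290,6,'pics/c7.png')
for d in finder.trace('plate','top')[:2]: print(d['score'],d['centre'],d['mask'].sum())
crop(viewer.get_image('scene'),250,210,350,280,7,'pics/c8.png')"
```

```text
clock 5.1833 tcp jig [-94.3  49.4] z 2.2 zyaw -0.07 F [0.2 0.8 0.1] w 25.390775605117042 xdown [ 0.008  0.004 -1.   ] q6 0.39
shift [  0.2 -10.9  -0.6]
turn about x for 0 -0.0012
turn about x for 180 3.1404
0.62 [224.4, 248.0] 521
0.59 [281.6, 106.8] 315
```

View pics/c7.png

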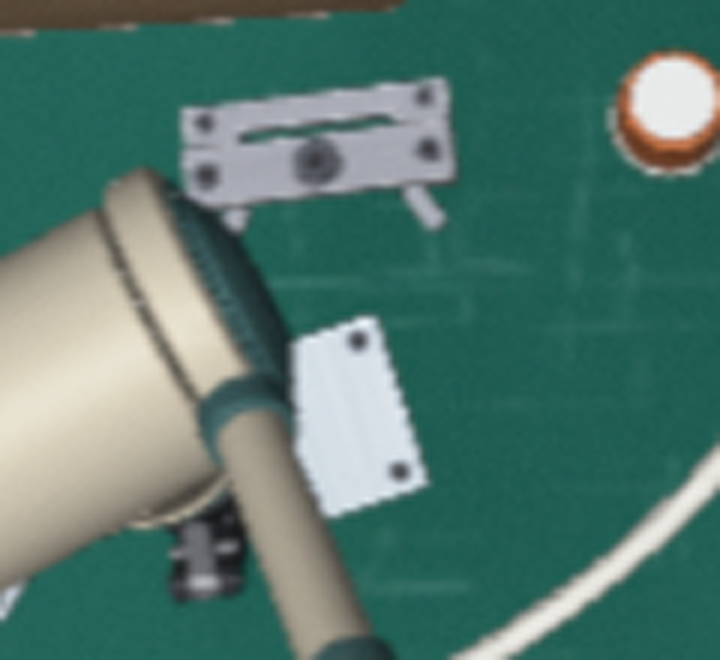

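View pics/c8.png

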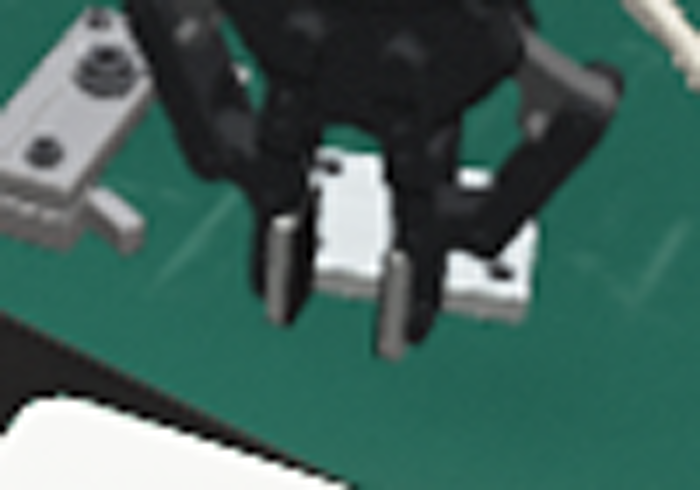

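move_arm --rows '[[[0,-2,0],0,25],[[0,-4,0],0,25],[[0,-6,0],0,25],[[0,-8,0],0,25],[[0,-9.5,0],0,25],[[0,-11,0],0,25],[[0,-11,0],0,25]]'

```text
clock: 5.92
position: [0.4523, 0.3044, 0.0021]
ee_rot: [0.709, -0.032, 0.704, 0.035]
contact_force: [-0.3, 0.0, -0.2]
width: 0.0252
```

```bash
python3 -c "
from h import *
goal((-95,38.5),2,0)
im=viewer.get_image('top');crop(im,170,180,290,290,6,'pics/c9.png')
crop(viewer.get_image('scene'),250,210,350,280,7,'pics/c10.png')"
```

```text
clock 5.9167 tcp jig [-94.4  38.4] z 2.1 zyaw -0.06 F [-0.3  0.  -0.2] w 25.224014510740346 xdown [ 0.007  0.004 -1.   ] q6 0.37
shift [ 0.1  0.1 -0.6]
turn about x for 0 -0.0011
turn about x for 180 3.1405
```

View pics/c9.png

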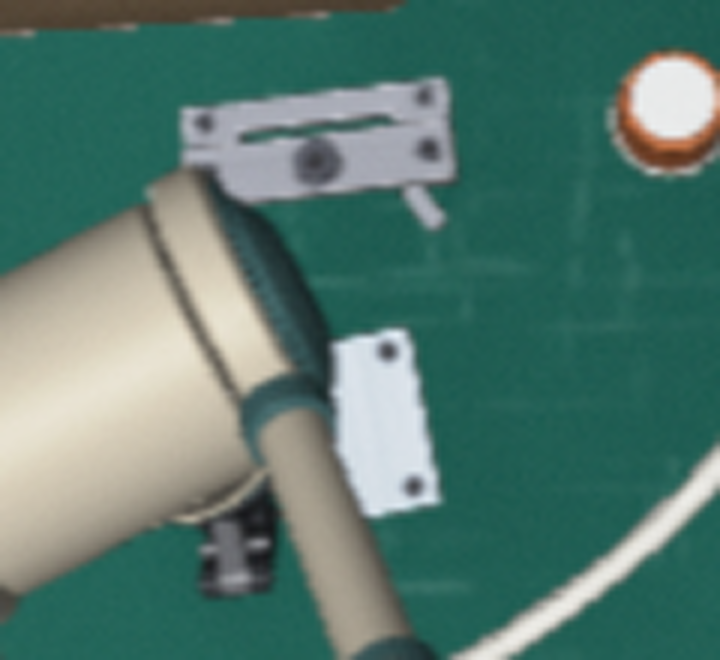

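View pics/c10.png

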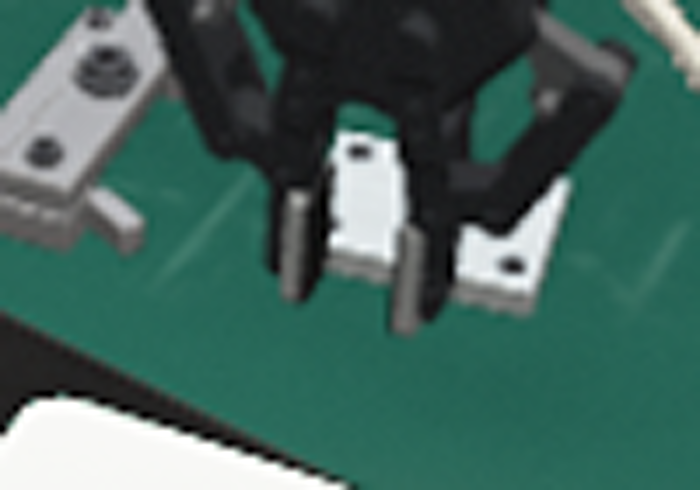

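```bash
python3 -c "
from h import *
A=lambda x,y:((x+.5)/6-.5+170,(y+.5)/6-.5+180)
a=w2jig(ray(A(408,328),.01)[0]*1000);b=w2jig(ray(A(440,500),.01)[0]*1000);print(a,b,np.degrees(np.arctan2(*(a-b)[::-1])),np.linalg.norm(a-b))"
```

```text
[-67.07312906 -27.02346989] [-135.26398048  -32.1057331 ] 4.262373210242934 68.37997964298506
```

move_arm --rows '[[[0,8,0],0,25],[[0,16,0],0,25],[[-15,18,0],0,25],[[-40,18,0],0,25],[[-60,18,0],0,25],[[-60,18,0],0,25]]'

```text
clock: 6.52
position: [0.4525, 0.3247, 0.0659]
ee_rot: [0.711, -0.031, 0.701, 0.036]
contact_force: [-0.2, 1.0, 0.6]
width: 0.025
```

```bash
python3 -c "
from h import *
goal((-162,-1),60,90)
goal((-162,-1),30,90)
"
```

```text
clock 6.5167 tcp jig [-92.3  58.6] z 65.9 zyaw -0.01 F [-0.2  1.   0.6] w 25.009310931516385 xdown [ 0.014  0.008 -1.   ] q6 0.4
shift [  4.5 -59.7 -69.8]
turn about x for 90 -1.5709
turn about x for 270 1.5707
clock 6.5167 tcp jig [-92.3  58.6] z 65.9 zyaw -0.01 F [-0.2  1.   0.6] w 25.009310931516385 xdown [ 0.014  0.008 -1.   ] q6 0.4
shift [ 34.5 -59.9 -70.2]
turn about x for 90 -1.5709
turn about x for 270 1.5707
```

move_arm --rows '[[[0,-30,-35],-0.12,25],[[0,-60,-70],-0.24,25],[[0,-60,-70],-0.36,25],[[0,-60,-70],-0.48,25],[[0,-60,-70],-0.6,25],[[0,-60,-70],-0.72,25],[[0,-60,-70],-0.84,25],[[0,-60,-70],-0.96,25]]'

```text
clock: 7.18
position: [0.3882, 0.2587, 0.064]
ee_rot: [0.615, -0.358, 0.604, 0.358]
contact_force: [-0.1, 0.8, 0.1]
width: 0.025
```

```bash
python3 -c "
from h import *
goal((-162,-1),30,90)
"
```

```text
clock 7.1833 tcp jig [-162.6   -0.9] z 64.0 zyaw 55.36 F [-0.1  0.8  0.1] w 25.049296994979755 xdown [ 0.014  0.008 -1.   ] q6 -0.63
shift [34.  -0.3 -0.2]
turn about x for 90 -0.6045
turn about x for 270 2.5371
```

move_arm --rows '[[[10,0,0],-0.12,25],[[20,0,0],-0.24,25],[[30,0,0],-0.36,25],[[34,0,0],-0.48,25],[[34,0,0],-0.605,25],[[34,0,0],-0.605,25],[[34,0,0],-0.605,25]]'

```text
clock: 7.77
position: [0.3885, 0.2594, 0.0297]
ee_rot: [-0.481, 0.524, -0.471, -0.521]
contact_force: [0.3, -0.2, 0.1]
width: 0.0248
```

```bash
python3 -c "
from h import *
goal((-162,-1),3,90)
im=viewer.get_image('top');crop(im,170,180,290,290,6,'pics/d1.png')
crop(viewer.get_image('scene'),250,180,370,280,6,'pics/d2.png')"
```

```text
clock 7.7667 tcp jig [-162.3   -0.3] z 29.7 zyaw 89.87 F [ 0.3 -0.2  0.1] w 24.836479554185733 xdown [ 0.013  0.008 -1.   ] q6 -1.23
shift [26.7  0.1 -0.9]
turn about x for 90 -0.0022
turn about x for 270 3.1394
```

View pics/d1.png

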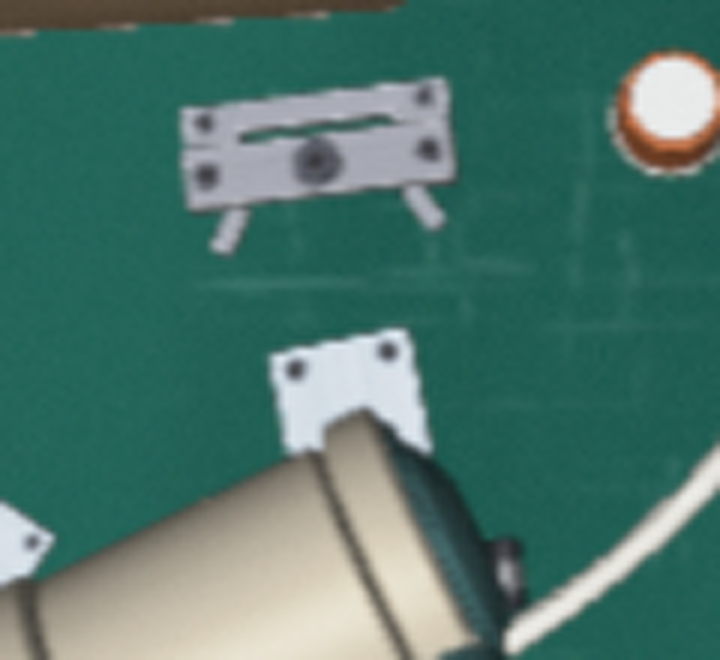

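View pics/d2.png

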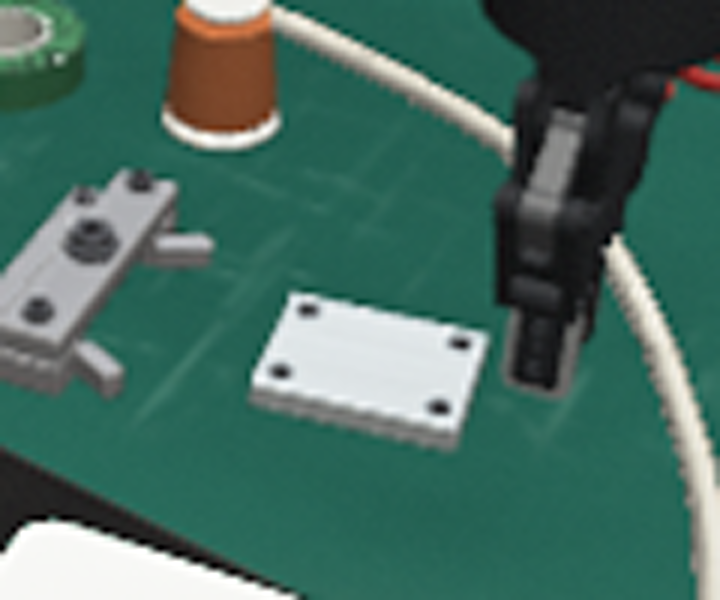

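Run:
```python
from fit import *
A=lambda x,y:np.array([(x+.5)/6-.5+170,(y+.5)/6-.5+180])
B=lambda x,y:np.array([(x+.5)/6-.5+250,(y+.5)/6-.5+180])
P=dict(FL=(35,27.5,10),FR=(35,-27.5,10),NR=(-35,-27.5,10),NL=(-35,27.5,10))
T=dict(top=[("FL",A(270,355)),("FR",A(408,328))],
 scene=[("FR",B(293,292)),("NR",B(489,333)),("NL",B(458,436)),("FL",B(250,388))])
for cams in (["top"],["scene"],["top","scene"]):
    x,r=fit(P,T,[.45,.28,.1],cams);print(cams,w2jig(x[:2]*1000),(np.degrees(x[2])-5.5).round(1),np.round(r,1))
```

```text
['top'] [-104.02785066   -1.9170622 ] 4.2 [ 0.1 -0.  -0.1  0. ]
['scene'] [-104.17352459   -0.97486516] 5.0 [-0.1  0.4 -0.1  0.6  0.1 -0.4  0.1 -0.4]
['top', 'scene'] [-104.0475911    -1.59378356] 4.6 [-0.1  0.1 -0.3 -0.   0.   0.2  0.   0.5 -0.  -0.6  0.1 -0.7]
```

move_arm --rows '[[[12,0,0],0,25],[[22,0,0],0,25],[[26,0,0],0,25],[[27,0,0],0,25],[[27,0,0],0,25]]'

```text
clock: 8.28
position: [0.389, 0.2595, 0.0029]
ee_rot: [-0.481, 0.524, -0.471, -0.521]
contact_force: [0.3, 0.5, 0.1]
width: 0.0253
```

```bash
python3 -c "
from h import *
goal((-120,0),2.5,90)
"
```

```text
clock 8.2833 tcp jig [-161.7   -0.2] z 2.9 zyaw 89.86 F [0.3 0.5 0.1] w 25.333782939875306 xdown [ 0.013  0.008 -1.   ] q6 -1.23
shift [  1.  -41.7   0.3]
turn about x for 90 -0.0024
turn about x for 270 3.1392
```

move_arm --rows '[[[0,-5,0],0,25],[[0.2,-10,0],0,25],[[0.3,-14,0],0,25],[[0.4,-18,0],0,25],[[0.6,-22,0],0,25],[[0.7,-26,0],0,25],[[0.9,-30,0],0,25],[[0.9,-32,0],0,25]]'

```text
clock: 8.95
position: [0.4217, 0.2626, 0.0025]
ee_rot: [-0.481, 0.525, -0.471, -0.521]
contact_force: [-0.5, 0.8, -0.8]
width: 0.0246
```

```bash
python3 -c "
from h import *
goal((-62.5,0),2.5,90)
im=viewer.get_image('top');crop(im,170,180,290,290,6,'pics/d3.png')
crop(viewer.get_image('scene'),250,180,370,280,6,'pics/d4.png')"
```

```text
clock 8.95 tcp jig [-128.9   -0.2] z 2.5 zyaw 89.86 F [-0.5  0.8 -0.8] w 24.625221437800672 xdown [ 0.014  0.008 -1.   ] q6 -1.25
shift [  1.  -66.4   0.4]
turn about x for 90 -0.0025
turn about x for 270 3.1391
```

View pics/d3.png

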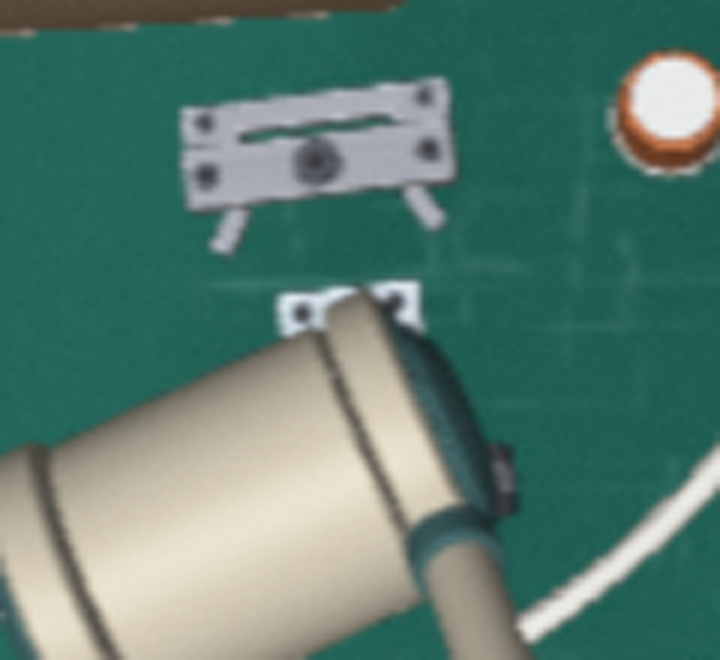

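View pics/d4.png

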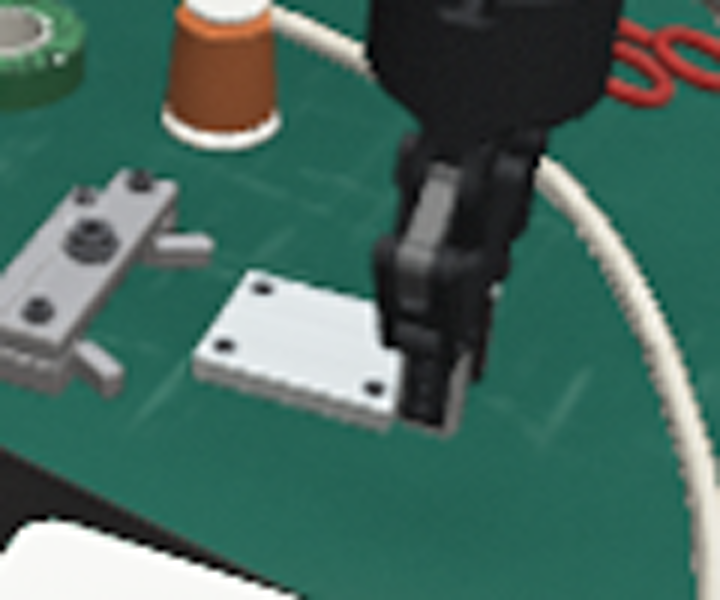

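Run:
```python
from fit import *
A=lambda x,y:np.array([(x+.5)/6-.5+170,(y+.5)/6-.5+180])
B=lambda x,y:np.array([(x+.5)/6-.5+250,(y+.5)/6-.5+180])
P=dict(FL=(35,27.5,10),FR=(35,-27.5,10),NR=(-35,-27.5,10),NL=(-35,27.5,10))
T=dict(top=[("FL",A(278,296)),("FR",A(420,282))],
 scene=[("FR",B(250,270)),("NL",B(388,416)),("FL",B(195,360))])
for cams in (["top"],["scene"],["top","scene"]):
    x,r=fit(P,T,[.49,.28,.1],cams);print(cams,w2jig(x[:2]*1000),(np.degrees(x[2])-5.5).round(1),np.round(r,1))
```

```text
['top'] [-83.98327594  -4.74286799] -1.2 [ 0.3 -0.  -0.3  0. ]
['scene'] [-83.71150091  -3.43904443] -0.4 [ 0.1  0.5  0.3 -0.1 -0.4 -0.4]
['top', 'scene'] [-83.76183821  -4.16944465] -1.0 [ 0.  -0.  -0.6 -0.1  0.4  0.2  0.3 -0.2 -0.3 -0.7]
```

Plate is flush with the fingers but about 4 mm right of the channel axis. I'll push on obliquely to shift it left, then measure.

move_arm --rows '[[[0.0,-2,0.6],0,25],[[0.1,-4.5,1.3],0,25],[[0.1,-7,2],0,25],[[0.2,-9.5,2.8],0,25],[[0.3,-12,3.6],0,25],[[0.3,-14,4.2],0,25],[[0.3,-15,4.5],0,25],[[0.3,-15,4.5],0,25]]'

```text
clock: 9.72
position: [0.4368, 0.2688, 0.0025]
ee_rot: [-0.482, 0.525, -0.47, -0.521]
contact_force: [-0.2, 0.2, 0.3]
width: 0.0248
```

```bash
python3 -c "
from h import *
goal((-62.5,0),2.5,90)
im=viewer.get_image('top');crop(im,190,180,290,250,7,'pics/d5.png')
crop(viewer.get_image('scene'),230,190,350,270,6,'pics/d6.png')"
```

```text
clock 9.7167 tcp jig [-113.3    4.5] z 2.5 zyaw 89.85 F [-0.2  0.2  0.3] w 24.815209218121197 xdown [ 0.015  0.008 -1.   ] q6 -1.25
shift [  0.7 -50.8  -4.3]
turn about x for 90 -0.0025
turn about x for 270 3.1391
```

View pics/d5.png

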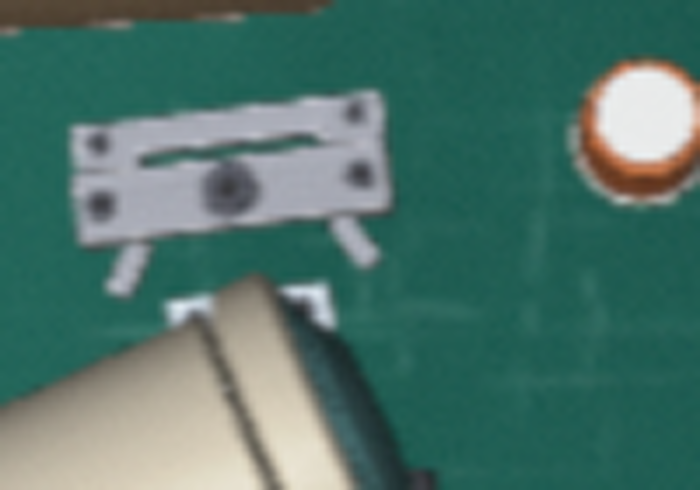

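View pics/d6.png

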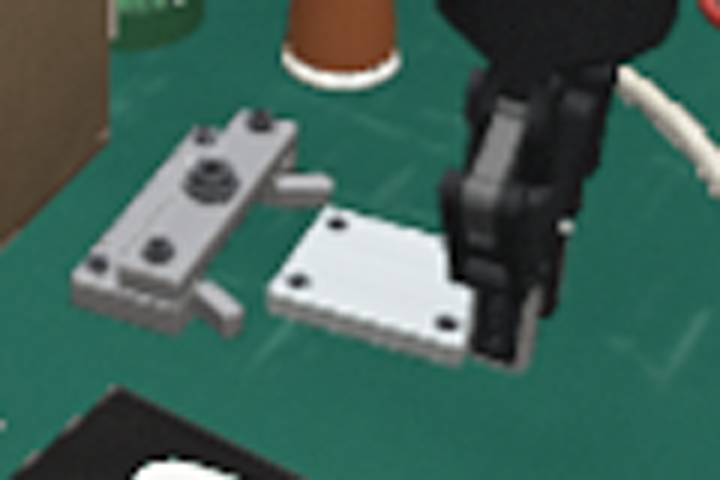

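Run:
```python
from fit import *
A=lambda x,y:np.array([(x+.5)/7-.5+190,(y+.5)/7-.5+180])
B=lambda x,y:np.array([(x+.5)/6-.5+230,(y+.5)/6-.5+190])
P=dict(FL=(35,27.5,10),FR=(35,-27.5,10),NR=(-35,-27.5,10),NL=(-35,27.5,10))
T=dict(top=[("FL",A(166,303)),("FR",A(329,285))],
 scene=[("FR",B(325,208)),("NL",B(467,348)),("FL",B(268,292))])
for cams in (["top"],["scene"],["top","scene"]):
    x,r=fit(P,T,[.49,.28,.1],cams);print(cams,w2jig(x[:2]*1000),(np.degrees(x[2])-5.5).round(1),np.round(r,1))
```

```text
['top'] [-6.85653401e+01 -2.18781070e-02] -0.5 [ 0.2 -0.  -0.2  0. ]
['scene'] [-68.53064842  -0.32721485] 1.2 [ 0.  -0.1 -0.2 -0.1  0.2  0.2]
['top', 'scene'] [-68.56283098  -0.51194642] 0.7 [ 0.1  0.2 -0.3 -0.2  0.2 -0.2 -0.3 -0.1  0.2  0.1]
```

Now centred (y≈-0.2 mm). Pushing straight in.

move_arm --rows '[[[0,-3,0],0,25],[[0.1,-7,0],0,25],[[0.2,-11,0],0,25],[[0.3,-15,0],0,25],[[0.4,-19,0],0,25],[[0.4,-23,0],0,25],[[0.5,-26,0],0,25],[[0.5,-28,0],0,25]]'

```text
clock: 10.48
position: [0.465, 0.2713, 0.0024]
ee_rot: [-0.482, 0.525, -0.47, -0.521]
contact_force: [-0.5, -0.2, 0.3]
width: 0.0251
```

```bash
python3 -c "
from h import *
goal((-61.8,4.5),2.5,90)
im=viewer.get_image('top');crop(im,190,180,290,250,7,'pics/d7.png')
crop(viewer.get_image('scene'),230,190,350,270,6,'pics/d8.png')"
```

```text
clock 10.4833 tcp jig [-85.    4.3] z 2.4 zyaw 89.84 F [-0.5 -0.2  0.3] w 25.072516838816806 xdown [ 0.015  0.008 -1.   ] q6 -1.27
shift [  0.3 -23.2   0.3]
turn about x for 90 -0.0027
turn about x for 270 3.1389
```

View pics/d8.png

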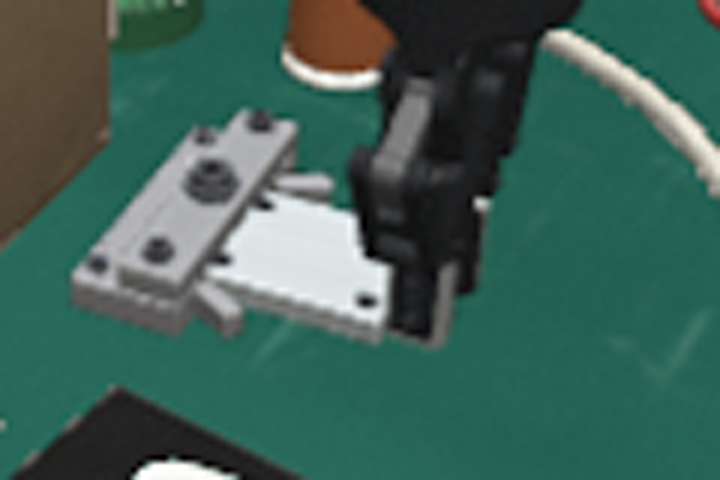

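The plate's leading end has entered between the wings and under the bridge edge (around scene px 270,228), with no force. Continuing.

move_arm --rows '[[[0,-3,0],0,25],[[0.1,-6,0],0,25],[[0.1,-9,0],0,25],[[0.2,-12,0],0,25],[[0.2,-15,0],0,25],[[0.3,-18,0],0,25],[[0.3,-19,0],0,25],[[0.3,-19,0],0,25]]'

```text
clock: 11.25
position: [0.4847, 0.2733, 0.0025]
ee_rot: [-0.482, 0.525, -0.47, -0.521]
contact_force: [0.3, 0.3, -0.6]
width: 0.0249
```

```bash
python3 -c "
from h import *
goal((-61.8,4.3),2.5,90)
crop(viewer.get_image('scene'),230,190,350,270,6,'pics/d9.png')"
```

```text
clock 11.25 tcp jig [-65.2   4.4] z 2.5 zyaw 89.84 F [ 0.3  0.3 -0.6] w 24.93454398193904 xdown [ 0.016  0.009 -1.   ] q6 -1.28
shift [ 0.  -3.4 -0. ]
turn about x for 90 -0.0028
turn about x for 270 3.1388
```

View pics/d9.png

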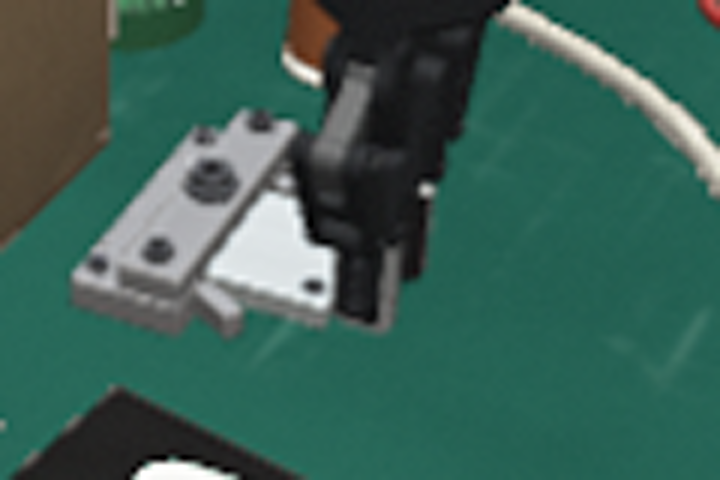

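About 3 mm to go. Creeping onto the stop, watching the force.

move_arm --rows '[[[0,-1,0],0,25],[[0,-2,0],0,25],[[0,-2.5,0],0,25],[[0,-3,0],0,25],[[0,-3,0],0,25]]'

```text
clock: 11.72
position: [0.4874, 0.2735, 0.0025]
ee_rot: [-0.482, 0.525, -0.47, -0.521]
contact_force: [-0.2, 0.0, -0.3]
width: 0.0252
```

move_arm --rows '[[[0,-0.7,0],0,25],[[0,-1,0],0,25],[[0,-1,0],0,25]]'

```text
clock: 11.97
position: [0.4876, 0.2735, 0.0025]
ee_rot: [-0.482, 0.525, -0.471, -0.521]
contact_force: [-2.6, -0.8, 1.7]
width: 0.0251
```

```bash
python3 -c "
from h import *
goal((-61.8,4.3),2.5,90)"
```

```text
clock 11.9667 tcp jig [-62.2   4.2] z 2.5 zyaw 89.84 F [-2.6 -0.8  1.7] w 25.08025464025786 xdown [ 0.014  0.008 -1.   ] q6 -1.28
shift [-0.  -0.4  0.1]
turn about x for 90 -0.0028
turn about x for 270 3.1388
```

move_arm --rows '[[[0,-1,0],0,25],[[0,-2,0],0,25],[[0,-2,0],0,25]]'

```text
clock: 12.22
position: [0.4877, 0.2734, 0.0023]
ee_rot: [-0.481, 0.524, -0.472, -0.522]
contact_force: [-5.5, -0.3, 4.7]
width: 0.0246
```

```bash
python3 -c "
from h import *
goal((-61.8,4.3),2.5,90)
goal((-75,4.3),60,90)"
```

```text
clock 12.2167 tcp jig [-62.2   4.2] z 2.3 zyaw 89.82 F [-5.5 -0.3  4.7] w 24.602890872502197 xdown [ 0.011  0.008 -1.   ] q6 -1.28
shift [-0.2 -0.4  0.1]
turn about x for 90 -0.0031
turn about x for 270 3.1385
clock 12.2167 tcp jig [-62.2   4.2] z 2.3 zyaw 89.82 F [-5.5 -0.3  4.7] w 24.602890872502197 xdown [ 0.011  0.008 -1.   ] q6 -1.28
shift [-57.8  12.2   0.5]
turn about x for 90 -0.0031
turn about x for 270 3.1385
```

Firm stop where expected. Backing away straight, then up and aside for a clear look.

move_arm --rows '[[[0,3,0],0,25],[[-0.5,10,0],0,25],[[-1,20,0],0,25],[[-1,28,0],0,25],[[-30,30,0],0,25],[[-70,30,0],0,25],[[-110,30,0],0,25],[[-140,30,0],0,25]]'

```text
clock: 12.88
position: [0.4563, 0.2698, 0.1448]
ee_rot: [-0.482, 0.524, -0.471, -0.521]
contact_force: [1.0, 0.5, -0.6]
width: 0.025
```

move_arm --rows '[[[0,40,0],0,25],[[0,80,-20],0,25],[[0,100,-60],0,25],[[0,120,-100],0,25],[[0,120,-140],0,25],[[0,120,-180],0,25],[[0,120,-180],0,25]]'

```text
clock: 13.47
position: [0.353, 0.074, 0.142]
ee_rot: [-0.483, 0.524, -0.473, -0.519]
contact_force: [-0.2, 1.3, 0.8]
width: 0.0247
```

```bash
python3 -c "
from h import *
goal((-61.8,4.3),2.5,90)
im=viewer.get_image('top');crop(im,190,180,290,250,7,'pics/e1.png')
cv2.imwrite('pics/e0.png',im[:,:,::-1])
crop(viewer.get_image('scene'),230,190,330,260,7,'pics/e2.png')"
```

```text
clock 13.4667 tcp jig [-215.4 -181.4] z 142.0 zyaw 89.49 F [-0.2  1.3  0.8] w 24.735401974720073 xdown [ 0.015  0.005 -1.   ] q6 -1.65
shift [ 142.5 -149.8  186.6]
turn about x for 90 -0.0088
turn about x for 270 3.1328
```

View pics/e1.png

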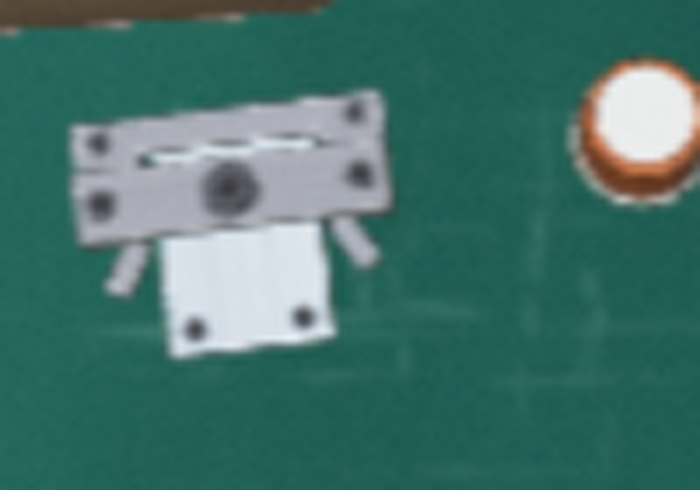

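View pics/e2.png

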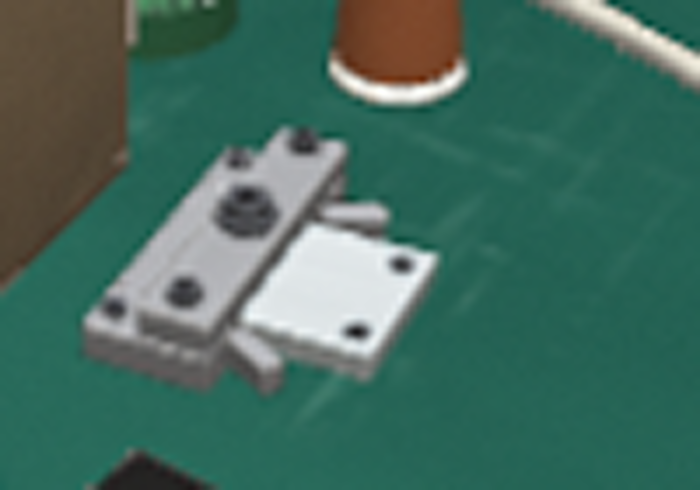

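View pics/e0.png

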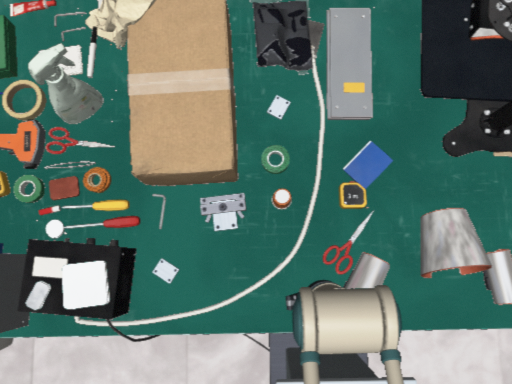

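Run:
```python
from fit import *
A=lambda x,y:np.array([(x+.5)/7-.5+190,(y+.5)/7-.5+180])
B=lambda x,y:np.array([(x+.5)/7-.5+230,(y+.5)/7-.5+190])
P=dict(FL=(35,27.5,10),FR=(35,-27.5,10),NR=(-35,-27.5,10),NL=(-35,27.5,10))
T=dict(top=[("NL",A(172,357)),("NR",A(335,335))],scene=[("NR",B(438,256)),("NL",B(371,364))])
for cams in (["top"],["scene"],["top","scene"]):
    x,r=fit(P,T,[.53,.27,.1],cams);print(cams,w2jig(x[:2]*1000),(np.degrees(x[2])-5.5).round(1),np.round(r,1))
im=viewer.get_image('top');crop(im,195,188,250,235,14,'pics/e3.png')
print(np.round(proj([*(jig2w((18,0))/1000),.0065]),1))
```

```text
['top'] [-16.38867214   0.02570363] 0.9 [ 0.2 -0.  -0.2  0. ]
['scene'] [-17.51747812   1.42723985] 0.3 [-0.1  0.5  0.1 -0.4]
['top', 'scene'] [-16.81398395   0.23180192] 0.5 [ 0.   0.1 -0.3  0.3 -0.3  0.1  0.1 -0.9]
[[222.7 200.5]]
```

View pics/e3.png

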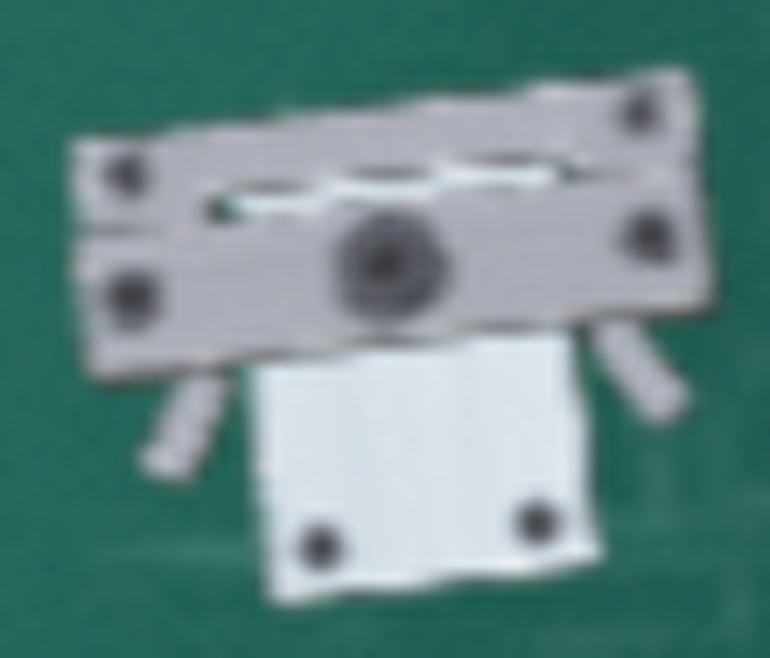

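```bash
python3 -c "
from h import *
print(manip.sign_off())"
```

```text
the job is handed in; nothing more can be done
None
```

The plate is loaded in the drill jig with its leading end against the stop. The job is handed in at about 13.5 s, with the hand raised and well clear.

**What I did:**
- With the two fingers held as a flat wall, I pushed the 70 × 55 mm plate's left side towards the channel axis. This took most of the skew out, leaving about 4.5°.
- I then pushed on its rear end. That left it about 4 mm off the channel axis, so I pushed obliquely to centre it.
- I pushed it straight in under the bridge and crept onto the stop. The push force rose to about 5.5 N with no further travel, and then I backed straight off. The plate was never gripped or lifted.

**Last checks:**
- **Position:** a fit from both cameras puts the plate centre at jig x ≈ -16.8 mm (home is -17 mm) and y ≈ +0.2 mm.
- **Squareness:** the same fit gives a skew of about 0.5°.
- **Stop:** the slot between bridge and stop shows filled by the plate evenly from side to side.
- **Bystanders:** the spool, green tape, tape measure, squeegee and hex key look unmoved in the last picture.

**Disagreements:** the two cameras differ by about 1.1 mm in x, 1.4 mm in y and 0.6° in skew, which is about their calibration error. The press onto the stop also showed about 4.7 N upward at the wrist, which may have been light finger contact with the table.

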